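# Put the gate pass away in the key box

### The arm

A 6-joint arm with a two-finger parallel gripper is mounted at the origin on the work surface. World frame = base frame: x ahead of the robot, y to its left, z up, the work surface at z = 0. Lengths are in m, angles in degrees, forces in N, time in s.
With the tool pointing down it reaches from about 0.425 to 0.95 m from the base axis. Payload 3.5 kg.
Tool frame: the origin (TCP) lies on the centre line of the jaws, within the pads' length; the fingertips stand 22 mm ahead of it and the grasp point (between the pads) lies 3 mm ahead of it; z points along the fingers, y is the line along which they close (so a half turn about z gives the same grasp; the last joint's range is limited). The gripper opens to 85 mm and grips with 20 to 120 N. Pads are 22 mm wide; open, the fingers measure 114 mm over their backs; the gripper's body (76 mm by 85 mm) begins 54 mm behind the grasp point. The pads swing forward as they close: fully open they stand 13 mm farther back than shut.
Start: joints at [-83.193, 16.404, 90.338, -0, 73.258, -8.594], TCP at [0.179, -0.651, 0.229] pointing down, gripper open.
Joint ranges: [-158.93, 158.93], [-51.34, 127.21], [12.03, 142.37], [-87.48, 267.48], [13.55, 161.25], [-162.69, 162.69]. Speed limits (degrees/s): [159.86, 159.86, 180, 180, 180, 180].

### API

Orientations are given as [roll, pitch, yaw] about the fixed x, y, z axes, in that order (R = Rz(yaw) Ry(pitch) Rx(roll)).
In Python, from cell import sense, capture, finish_job, search_frame, masks_of, spot_point gives the robot as it stands. The module is installed in compiled form; this text tells all that it offers.
- The arm moves only by the shell command python3 -m crank 'ROWS'. ROWS is JSON, a list of rows, each a list of 5 numbers: the opening, from 0 (shut) to 1 (fully open), then the shift along the tool's x, y, z in cm, then the turn about the tool's z in rad. In form: [[hand, dx, dy, dz, spin], ...]. A call has 1 to 12 rows; each row shifts and turns the commanded pose from where the row before left it, along the tool's axes as they then stand; what a row does not reach is not made up. A row lasts 1/8 s, in which the tool goes at most 62.5 mm and 10.7 degrees, less where a joint would pass 70% of its speed; a pose out of reach is approached as far as the arm can. A call with a gripper value outside its range is refused whole. The fingers move at their own pace and stop on an object; the grip force is fixed at half the most. Time passes only in rows, so rows that do not move let the fingers close. It gives the time, the measured TCP pose, the force, the opening and the grip force at its end, in the units of the state.
- sense(): the state, without advancing time (a new reading comes with each control period).
- capture(name): name is "scene" or "top" or "wrist"; returns a dict with "image" (384x512x3 uint8, red, green, blue), "z_map" (384x512 float32, m along the optical axis (not along the pixel's ray), 0 where there is no reading), "K" (3x3 intrinsics, pixels), "dist" ([k1, k2, p1, p2, k3] as OpenCV has them; the pictures are not rectified), "rvec" (rotation vector, rad) and "tvec" (3), from world to camera coordinates, as OpenCV has them; the wrist camera has in their place "tool_from_camera" (4x4, takes a point from camera to tool coordinates, whose origin is the TCP and whose axes are the flange's). Camera axes: x right, y down, z forward; pixel columns grow to the right and rows downward; lengths in m; the calibration is good to about 2 mm. A picture is of the moment at which its call begins: read the wrist's pose just before it.
- finish_job(): hands the job in; it is judged then, once.
Trained networks look in a picture, given as the dict that the camera call returned (one of the last four; its "shot" number tells which), for a name from the list of things; names that differ only in an ending like _2 or _b are one class to them, and where a whole thing is asked for, a point or a joint stands for the part that bears it (a point fixed in the world has none). Each returns a list of dicts, best first, with "p" (0 to 1); they miss things now and then, are a little off and sometimes report something else, mostly with a low value. They report only what shows in the picture. A call takes as long as a camera call.
- search_frame(picture, query): "point" ([column, row] in pixels, amid what is visible of it).
- masks_of(picture, query): "pixels" (384x512 bool, what is visible of it) and "point" ([column, row] in pixels, amid what is visible of it).
- spot_point(picture, query): "point" ([column, row] in pixels: a listed point, or the origin of a listed thing).
The state is a dict: "clock": time; "joint_pos": joint angles; "dq": joint speeds; "joint_efforts": joint torques, N m; "ee_pos": TCP position; "orientation": TCP orientation; "contact_force": force on the tool from outside, world axes, zero at the start; "wrist_torque": the same for the moment, N m; "width": opening from 0.0 (shut) to 1.0 (fully open); "gripper_force": force on a finger pad.
Only numpy, scipy, OpenCV 4.12 (cv2) and the standard library are available. Lean on these libraries where they do the work, as an engineer would, in place of code of your own. Each camera call takes 0.05 s, during which the arm holds its last target. There are 200 camera calls.

### The job

The gate pass, a thin flat white card with a blue stripe, lies on the pine ledge squeezed in among the other things. Slide it along the ledge until its near end overhangs the front edge by about 3 cm, pinch it there, lift it off and feed it flat into the bottom compartment of the open key box, then swing the box's door fully shut with the pass inside. Do not drop the pass, and leave everything else on the ledge where it stands.

Things in the scene. Friction and masses are not known exactly. Their poses are not given: they have to be found in the camera images.
- gate_pass: stiff white plastic card, blue stripe along one long side, 92 x 60 x 4 mm, about 35 g, lying flat. Origin: centre of its underside; x along its length. At the start x points inward within 0.15 rad of the ledge's x, its middle 78 to 100 mm behind the front edge; neighbours may stand close beside it. A fingertip pressing on its top can draw it along the ledge
- ledge: pine plank (fixed), 24 mm thick, top 120 mm above the bench, on upright boards set back 55 mm; nothing in front of or below its front edge. Origin: on the front edge at top height; x points inward (away from the robot), square to the edge, y along the edge to the left, z = 0 is the top. It runs from y = -430 to 460 mm and x = 0 to 225 mm, with a 22 mm upstand at the back
- key_box: wooden key box (fixed), 190 wide, 125 deep, 205 high mm, on feet near the ledge's left end, front open to the robot. Origin: middle of its front face at ledge-top height; x into the box, y left, z up. Bottom compartment: floor top at z = 30 mm, no sill, underside of the shelf above at z = 85; clear width 170, clear depth 117 mm. The walled box above it reaches to the front face
- compartment (a point): point on the floor of the bottom compartment, on its middle line, 55 mm behind the box's front face; axes as the key box
- box_door (a joint): door of the key box, rad: 0 = shut, grows to 2.0 swinging out to the robot; starts 1.35 to 1.9. Hinged on the box's left front edge (y = 95 mm), 190 wide, 14 thick (outward), 20 to 203 mm above the ledge. Shut, its inner face is 1 mm before the box's front. Outside, a brass knob stands out 18 mm, 20 mm from the free edge, 95 mm up. A push under 1 N moves it; it stays where left
- door_hinge (a point): point on the door's hinge line, 110 mm above the ledge
- door_free_edge (a point): middle of the door's free (swinging) edge, 190 mm from the hinge line, 110 mm above the ledge
- glasses_case: black plastic sunglasses case, 150 x 62 x 46 mm high, lying with its length (x) inward; leave alone. Origin: centre of its underside
- soap_dish: empty green ceramic soap dish, about 108 x 78 x 29 mm high, length (x) inward; leave alone. Origin: centre of its underside
- bike_bell: chrome bicycle bell, dome 57 mm across and 47 mm high on a black clamp, thumb lever reaching 46 mm to its -x side; leave alone. Origin: centre of its underside
- carabiner: aluminium carabiner lying flat, 86 x 52 x 12 mm high, length along x; leave alone. Origin: centre, at its underside
- padlock: brass padlock standing upright near the back of the ledge, 20 x 42 x 64 mm high; leave alone. Origin: centre of its underside
- succulent: small succulent in a terracotta pot, 70 mm across, 90 mm high, at the left end of the ledge beyond the key box; leave alone. Origin: centre of its underside

How it is judged:
By the outcome, as a careful person would: the job done as asked, in the order asked, and still so for the second after the job is handed in, with the robot touching nothing.
It also fails if it takes over 72 s, if anything falls off the work surface, if the arm or the gripper's body presses on something with over 40 N, if the wrist force passes 120 N, or if a joint passes its speed limit or range.

## Working session

There is one attempt and no reset: what is moved stays moved. The work goes in short steps, Python scripts to look and compute and a shell command to move; the robot and the scene stay as the last step left them, time stands still between calls to the robot, and variables do not carry over. Pictures are saved under pics/ and viewed, at most 10 in all, crops included, and the job is handed in when it is done.

```bash
mkdir -p pics; cat > h.py <<'E'
import numpy as np, cv2
from scipy.spatial.transform import Rotation as Rn
from cell import *
def T(c,s=None):
    M=np.eye(4)
    if 'rvec' in c:
        R=cv2.Rodrigues(np.array(c['rvec'],float))[0]; M[:3,:3]=R.T; M[:3,3]=-R.T@np.array(c['tvec'],float).ravel()
        return M
    W=np.eye(4); W[:3,:3]=Rn.from_euler('xyz',s['orientation'],degrees=True).as_matrix(); W[:3,3]=s['ee_pos']
    return W@np.array(c['tool_from_camera'])
def cloud(c,M):
    h,w=c['z_map'].shape; u,v=np.meshgrid(np.arange(w),np.arange(h))
    p=cv2.undistortPoints(np.stack([u,v],-1).reshape(-1,1,2).astype(np.float64),np.array(c['K'],float),np.array(c['dist'],float)).reshape(h,w,2)
    z=c['z_map']; P=np.dstack([p[...,0]*z,p[...,1]*z,z])
    P=P@M[:3,:3].T+M[:3,3]; P[z<=0]=np.nan
    return P
def ray(c,M,px,z):
    p=cv2.undistortPoints(np.array([[px]],float),np.array(c['K'],float),np.array(c['dist'],float)).ravel()
    d=M[:3,:3]@np.array([p[0],p[1],1]); o=M[:3,3]; return o+d*(z-o[2])/d[2]
def save(c,n): cv2.imwrite('pics/'+n,c['image'][...,::-1])
E
cat > a.py <<'E'
from h import *
s=sense(); print(s)
for n in ['scene','top']:
    c=capture(n); save(c,n+'0.png'); M=T(c); P=cloud(c,M); print(n,M[:3,3].round(3))
    for q in ['gate_pass','key_box','glasses_case','soap_dish','bike_bell','carabiner','padlock','succulent','box_door']:
        m=masks_of(c,q)
        if m:
            p=P[m[0]['pixels']]; p=p[~np.isnan(p[:,0])]
            if len(p): print(q,round(m[0]['p'],2),np.round(m[0]['point']),len(p),np.percentile(p,[2,50,98],axis=0).round(3).tolist())
        else: print(q,'none')
    for q in ['ledge','key_box','gate_pass','compartment','door_hinge','door_free_edge']:
        m=spot_point(c,q)
        if m:
            z={'ledge':.12,'key_box':.12,'gate_pass':.12,'compartment':.15}.get(q,.23)
            print('pt',q,round(m[0]['p'],2),np.round(m[0]['point'],1),ray(c,M,m[0]['point'],z).round(4))
E
python3 a.py
```

```text
{'clock': 0.0, 'joint_pos': array([-8.31931084e+01,  1.64542483e+01,  9.04232273e+01, -5.97855365e-04,
        7.32562914e+01, -8.59460882e+00]), 'dq': array([-0.07131626, -0.05737448, -0.03048675,  0.08019065, -0.00632209,
        0.02354082]), 'joint_efforts': array([-2.12762811e-04, -4.05977011e+01, -2.92628753e+01, -1.80180346e-04,
        5.79635191e-03,  5.33173505e-06]), 'ee_pos': array([ 0.17921208, -0.65009414,  0.2276338 ]), 'orientation': array([-1.79867650e+02, -1.94247648e-02,  1.54016509e+01]), 'contact_force': array([ 0.50617716, -0.14170081, -0.46926697]), 'wrist_torque': array([-0.01588627,  0.02584186,  0.0019147 ]), 'gripper_force': 0.0, 'width': 0.9991587482100273}
scene [1.403 0.342 1.01 ]
gate_pass 0.8 [168. 179.] 447 [[0.589, -0.297, 0.121], [0.636, -0.264, 0.125], [0.679, -0.233, 0.129]]
key_box 0.65 [325. 206.] 8153 [[0.474, 0.115, 0.146], [0.736, 0.222, 0.303], [0.743, 0.309, 0.327]]
glasses_case 0.95 [143. 165.] 1051 [[0.558, -0.415, 0.121], [0.638, -0.338, 0.164], [0.697, -0.317, 0.17]]
soap_dish 0.65 [145. 170.] 1051 [[0.557, -0.392, 0.121], [0.641, -0.33
[... 1341 characters left out ...]
 -0.2, 0.122], [0.623, -0.188, 0.13], [0.667, -0.156, 0.136]]
padlock 0.59 [311. 162.] 136 [[0.73, -0.121, 0.125], [0.737, -0.1, 0.155], [0.751, -0.083, 0.186]]
succulent 0.67 [130. 200.] 579 [[0.615, 0.369, 0.117], [0.644, 0.396, 0.177], [0.688, 0.434, 0.208]]
box_door 0.63 [159. 247.] 1471 [[0.428, 0.267, 0.149], [0.513, 0.285, 0.292], [0.607, 0.307, 0.326]]
pt ledge 0.68 [280.  230.6] [ 0.5509 -0.0131  0.12  ]
pt key_box 0.71 [200.2 207.7] [0.6199 0.2062 0.12  ]
pt gate_pass 0.58 [364.9 199. ] [ 0.6332 -0.2536  0.12  ]
pt compartment 0.62 [199.2 191.7] [0.6597 0.2054 0.15  ]
pt door_hinge 0.86 [161.1 207.8] [0.6059 0.2939 0.23  ]
pt door_free_edge 0.75 [168.2 280.3] [0.4237 0.2751 0.23  ]
```

View pics/top0.png

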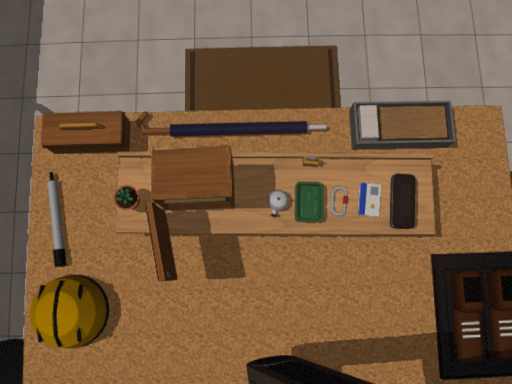

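View pics/scene0.png

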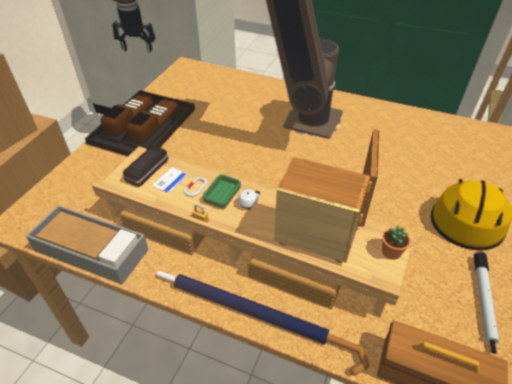

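```bash
cat > b.py <<'E'
from h import *
c=capture('top'); M=T(c); P=cloud(c,M)
m=masks_of(c,'gate_pass')[0]['pixels']
# card rectangle
v,u=np.where(m); q=np.array([ray(c,M,(a,b),.124)[:2] for a,b in zip(u,v)])
print('card',cv2.minAreaRect(q.astype(np.float32)))
# ledge front edge: z .11-.13 points min x by y bin
ok=(P[...,2]>.112)&(P[...,2]<.128)&(P[...,0]>.45)
for y in np.arange(-.4,.12,.04):
    k=ok&(abs(P[...,1]-y)<.012)
    if k.sum(): print(round(y,2),np.percentile(P[k][:,0],[0.5,2]).round(4), k.sum(), np.median(P[k][:,2]).round(4))
# box top front edge
b=(P[...,2]>.31)&(P[...,0]>.6)
v,u=np.where(b); print('box top',cv2.minAreaRect(P[b][:,:2].astype(np.float32)))
d=(P[...,2]>.305)&(P[...,0]<.605)&(P[...,0]>.38); print('door top',cv2.minAreaRect(P[d][:,:2].astype(np.float32)))
E
python3 b.py
```

```text
card ((0.6322224140167236, -0.2618236541748047), (0.06444559246301651, 0.09484163671731949), 82.43647003173828)
-0.4 [0.5314 0.5338] 525 0.1203
-0.36 [0.5326 0.533 ] 168 0.1198
-0.32 [0.5349 0.5364] 495 0.12
-0.28 [0.5371 0.5401] 604 0.1219
-0.24 [0.5384 0.5412] 634 0.1213
-0.2 [0.5396 0.5421] 569 0.1201
-0.16 [0.5405 0.5432] 567 0.1203
-0.12 [0.5413 0.542 ] 284 0.1206
-0.08 [0.5424 0.5429] 332 0.1207
-0.04 [0.5436 0.5464] 614 0.1203
-0.0 [0.5447 0.5471] 473 0.1204
0.04 [0.5459 0.5483] 660 0.1201
0.08 [0.5471 0.5497] 658 0.12
box top ((0.6705747246742249, 0.21328744292259216), (0.13672015070915222, 0.20612286031246185), 1.068164348602295)
door top ((0.5154324769973755, 0.2905866801738739), (0.18472760915756226, 0.01819372922182083), 10.239522933959961)
```

The top view shows the card at about (370,200), between the carabiner (341,201) and the glasses case (403,202), rotated about -7.6°. The box is at (190,180), and its door points at the robot with its free edge at (168,280), so it is open about 1.35 rad. The scene view agrees, with the card at (170,179) and the box at (320,205).

The tool only ever points down, so I'll press and drag the card with closed fingertips, then pinch it across its 60 mm width at the overhang.

```bash
cat > go.py <<'E'
# usage: go.py x y z yaw -> shift in tool axes (cm), spin (rad) from the measured pose
import sys; from h import *
s=sense(); t=np.array([float(a) for a in sys.argv[1:4]]); R=Rn.from_euler('xyz',s['orientation'],degrees=True).as_matrix()
print('shift cm (current axes)',(100*R.T@(t-s['ee_pos'])).round(2),'spin',round(-np.radians(float(sys.argv[4])-s['orientation'][2]),3),
 'pos',s['ee_pos'].round(4),'ori',s['orientation'].round(2),'F',s['contact_force'].round(1),'w',round(s['width'],3),'g',round(s['gripper_force'],1),'t',round(s['clock'],2))
E
python3 -m crank '[[0,0,0,-2.5,0.134],[0,0,0,-2.5,0.134],[0,0,0,-2.5,0.134]]'
python3 -m crank '[[0,3.4,-3.7,0,0],[0,3.4,-3.7,0,0],[0,3.4,-3.7,0,0],[0,3.4,-3.7,0,0],[0,3.4,-3.7,0,0],[0,3.4,-3.7,0,0],[0,3.4,-3.7,0,0],[0,3.4,-3.7,0,0],[0,3.4,-3.7,0,0],[0,3.4,-3.7,0,0],[0,3.4,-3.7,0,0],[0,0,0,0,0]]'
python3 go.py .644 -.2636 .160 -7.6
cat > w.py <<'E'
import sys; from h import *
s=sense(); c=capture('wrist'); save(c,sys.argv[1]); M=T(c,s); P=cloud(c,M); print('cam',np.array(c['tool_from_camera']).round(3).tolist())
m=masks_of(c,'gate_pass')
if m:
    print('p',m[0]['p'],m[0]['point']); px=m[0]['pixels']; v,u=np.where(px)
    q=np.array([ray(c,M,(a,b),float(sys.argv[2]))[:2] for a,b in zip(u,v)]).astype(np.float32)
    print('rect',cv2.minAreaRect(q), np.nanmedian(P[px],axis=0).round(4))
E
python3 w.py w1.png .124
```

```text
clock: 2.08
ee_pos: [0.1793, -0.6507, 0.3048]
orientation: [-180.0, -0.0, -7.9]
contact_force: [-2.0, 0.1, -0.3]
width: 0.377
gripper_force: 0.0
clock: 3.58
ee_pos: [0.606, -0.2943, 0.3037]
orientation: [-180.0, 0.0, -7.4]
contact_force: [-1.0, -0.2, -0.3]
width: 0.002
gripper_force: 0.0
shift cm (current axes) [ 3.37 -3.52 14.37] spin 0.004 pos [ 0.606  -0.2943  0.3037] ori [-179.96    0.     -7.36] F [-1.  -0.2 -0.3] w 0.002 g 0.0 t 3.58
cam [[0.001, -0.96, -0.28, 0.071], [1.0, 0.001, 0.0, -0.001], [0.0, -0.28, 0.96, -0.145], [0.0, 0.0, 0.0, 1.0]]
p 0.96 [218.9, 144.8]
rect ((0.6334189772605896, -0.2615862786769867), (0.060075774788856506, 0.09091513603925705), 82.49021911621094) [ 0.6356 -0.2621  0.1238]
```

```bash
python3 -m crank '[[0,3.5,-3.5,3,0],[0,0,0,4,0],[0,0,0,4,0],[0,0,0,3,0],[0,0,0,0,0]]'; python3 go.py .6453 -.2632 .150 -7.5
```

```text
clock: 4.3
ee_pos: [0.6406, -0.2673, 0.1603]
orientation: [-179.9, 0.4, -7.7]
contact_force: [-0.8, 0.2, 0.7]
width: 0.0
gripper_force: 0.0
shift cm (current axes) [ 0.42 -0.47  1.03] spin -0.004 pos [ 0.6406 -0.2673  0.1603] ori [-179.85    0.39   -7.75] F [-0.8  0.2  0.7] w 0.0 g 0.0 t 4.3
```

View pics/w1.png

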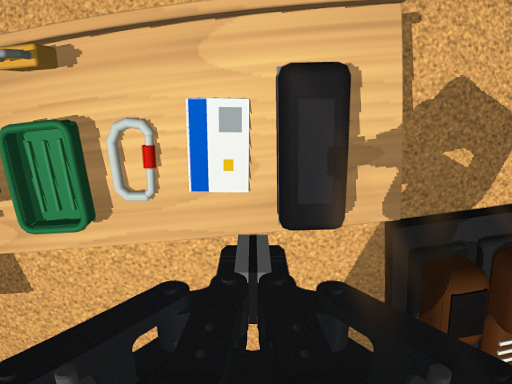

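The wrist view shows the card at (219,145), with about 30 mm free on either side: carabiner at (132,160), case at (313,145). I'll go down until the fingertips touch.

```bash
python3 -m crank '[[0,0.4,-0.5,0.8,0],[0,0,0,0.2,0],[0,0,0,0.2,0],[0,0,0,0.1,0],[0,0,0,0,0]]'; python3 go.py .6453 -.2632 .146 -7.5
```

```text
clock: 4.92
ee_pos: [0.648, -0.2626, 0.1512]
orientation: [180.0, -0.0, -7.6]
contact_force: [0.4, -0.4, -0.6]
width: 0.004
gripper_force: 0.0
shift cm (current axes) [-0.26  0.1   0.52] spin -0.002 pos [ 0.648  -0.2626  0.1512] ori [ 1.7999e+02 -1.0000e-02 -7.6300e+00] F [ 0.4 -0.4 -0.6] w 0.004 g 0.0 t 4.92
```

```bash
python3 -m crank '[[0,0,0,0,0],[0,0,0,0,0]]'; python3 -m crank '[[0,0,0,0.3,0],[0,0,0,0,0]]'
```

```text
clock: 5.18
ee_pos: [0.648, -0.2626, 0.1511]
orientation: [180.0, -0.0, -7.6]
contact_force: [0.1, 0.8, -0.2]
width: 0.001
gripper_force: 0.0
clock: 5.42
ee_pos: [0.6477, -0.2624, 0.1475]
orientation: [-180.0, 0.0, -7.6]
contact_force: [0.8, 0.4, 0.2]
width: -0.001
gripper_force: 0.0
```

```bash
for i in 1; do python3 -m crank '[[0,0,0,0.1,0],[0,0,0,0,0]]'; python3 -m crank '[[0,0,0,0.1,0],[0,0,0,0,0]]';  python3 -m crank '[[0,0,0,0.1,0],[0,0,0,0,0]]'; done | grep -E "ee_pos|force"
```

```text
ee_pos: [0.6479, -0.2625, 0.1469]
contact_force: [0.5, 0.0, 0.1]
gripper_force: 0.0
ee_pos: [0.6479, -0.2625, 0.1459]
contact_force: [0.5, 0.8, -0.6]
gripper_force: 0.0
ee_pos: [0.6479, -0.2625, 0.1449]
contact_force: [-1.4, 0.2, 0.2]
gripper_force: 0.0
```

```bash
for i in 1; do python3 -m crank '[[0,0,0,0.1,0],[0,0,0,0,0]]'; python3 -m crank '[[0,0,0,0.1,0],[0,0,0,0,0]]';  done | grep -E "ee_pos|contact_force"
```

```text
ee_pos: [0.6479, -0.2625, 0.1439]
contact_force: [-0.1, 0.3, -0.1]
ee_pos: [0.6479, -0.2625, 0.1429]
contact_force: [0.1, 0.2, 0.4]
```

```bash
for i in 1; do python3 -m crank '[[0,0,0,0.1,0],[0,0,0,0,0]]'; python3 -m crank '[[0,0,0,0.05,0],[0,0,0,0,0]]'; python3 -m crank '[[0,0,0,0.05,0],[0,0,0,0,0]]'; done | grep -E "ee_pos|contact_force"
```

```text
ee_pos: [0.6479, -0.2625, 0.1419]
contact_force: [0.7, -0.0, -0.5]
ee_pos: [0.648, -0.2625, 0.1415]
contact_force: [1.3, 0.0, 0.0]
ee_pos: [0.648, -0.2625, 0.141]
contact_force: [-0.0, -0.2, 0.3]
```

```bash
for i in 1; do python3 -m crank '[[0,0,0,0.1,0],[0,0,0,0,0]]'; python3 -m crank '[[0,0,0,0.1,0],[0,0,0,0,0]]'; done | grep -E "ee_pos|contact_force"; python3 w.py w2.png .124
```

```text
ee_pos: [0.6479, -0.2625, 0.1399]
contact_force: [-0.4, 0.8, 0.5]
ee_pos: [0.6479, -0.2625, 0.1388]
contact_force: [-0.2, 0.2, -0.5]
cam [[0.001, -0.96, -0.28, 0.071], [1.0, 0.001, 0.0, -0.001], [0.0, -0.28, 0.96, -0.145], [0.0, 0.0, 0.0, 1.0]]
p 0.8 [263.3, 216.1]
rect ((0.6341326832771301, -0.26200181245803833), (0.06051075831055641, 0.09214050322771072), 82.25028991699219) [ 0.6593 -0.2679  0.1238]
```

View pics/w2.png

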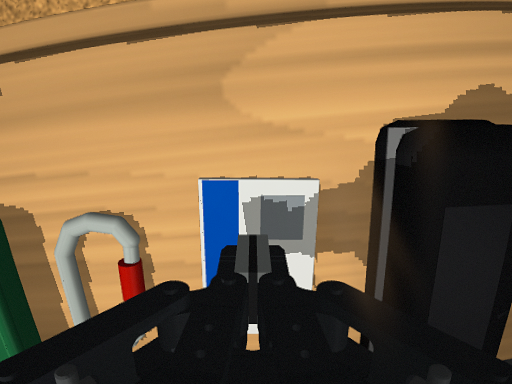

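The tips at (255,240) are over the card, but their shadow at (280,215) is still separate from them, so they aren't touching yet. I'll keep lowering.

```bash
for i in 1; do python3 -m crank '[[0,0,0,0.1,0],[0,0,0,0,0]]'; python3 -m crank '[[0,0,0,0.1,0],[0,0,0,0,0]]'; python3 -m crank '[[0,0,0,0.1,0],[0,0,0,0,0]]'; python3 -m crank '[[0,0,0,0.1,0],[0,0,0,0,0]]';  done | grep -E "ee_pos|contact_force"; python3 - <<'E'
from h import *
s=sense(); c=capture('wrist'); P=cloud(c,T(c,s)); print(P[232:262:6,240:272:8].round(3))
E
```

```text
ee_pos: [0.6479, -0.2625, 0.1379]
contact_force: [-0.2, -0.3, 0.5]
ee_pos: [0.6479, -0.2625, 0.1369]
contact_force: [0.1, 0.4, 0.2]
ee_pos: [0.6479, -0.2625, 0.1359]
contact_force: [0.4, 0.7, 0.4]
ee_pos: [0.6479, -0.2625, 0.1349]
contact_force: [-0.3, -0.1, 0.4]
[[[ 0.654 -0.256  0.124]
  [ 0.653 -0.259  0.124]
  [ 0.653 -0.263  0.124]
  [ 0.652 -0.267  0.124]]

 [[ 0.66  -0.257  0.145]
  [ 0.66  -0.261  0.145]
  [ 0.659 -0.264  0.145]
  [ 0.659 -0.268  0.146]]

 [[ 0.659 -0.257  0.15 ]
  [ 0.659 -0.261  0.151]
  [ 0.659 -0.264  0.151]
  [ 0.659 -0.267  0.152]]

 [[ 0.66  -0.258  0.158]
  [ 0.659 -0.261  0.157]
  [ 0.659 -0.264  0.157]
  [ 0.658 -0.267  0.156]]

 [[ 0.66  -0.258  0.163]
  [ 0.659 -0.261  0.161]
  [ 0.659 -0.264  0.162]
  [ 0.658 -0.267  0.161]]]
```

```bash
for i in 1; do python3 -m crank '[[0,0,0,0.1,0],[0,0,0,0,0]]'; python3 -m crank '[[0,0,0,0.1,0],[0,0,0,0,0]]'; python3 -m crank '[[0,0,0,0.1,0],[0,0,0,0,0]]';  done | grep -E "ee_pos|contact_force"; python3 - <<'E'
from h import *
s=sense(); c=capture('wrist'); save(c,'w3.png'); P=cloud(c,T(c,s)); print(s['width'],P[222:246:2,256].round(3)); c=capture('scene'); im=c['image'][120:240,100:260,::-1]; cv2.imwrite('pics/s1.png',cv2.resize(im,None,fx=5,fy=5,interpolation=cv2.INTER_CUBIC))
E
```

```text
ee_pos: [0.6479, -0.2625, 0.1339]
contact_force: [0.3, -1.0, -0.1]
ee_pos: [0.6479, -0.2625, 0.1329]
contact_force: [-0.5, 0.7, -0.3]
ee_pos: [0.6479, -0.2625, 0.1319]
contact_force: [-0.4, 0.0, 0.3]
-0.001873905432790483 [[ 0.659 -0.264  0.124]
 [ 0.658 -0.264  0.123]
 [ 0.657 -0.264  0.123]
 [ 0.656 -0.264  0.123]
 [ 0.655 -0.264  0.125]
 [ 0.654 -0.264  0.124]
 [ 0.659 -0.264  0.137]
 [ 0.659 -0.264  0.14 ]
 [ 0.659 -0.264  0.142]
 [ 0.659 -0.264  0.145]
 [ 0.659 -0.264  0.145]
 [ 0.659 -0.264  0.149]]
```

View pics/s1.png

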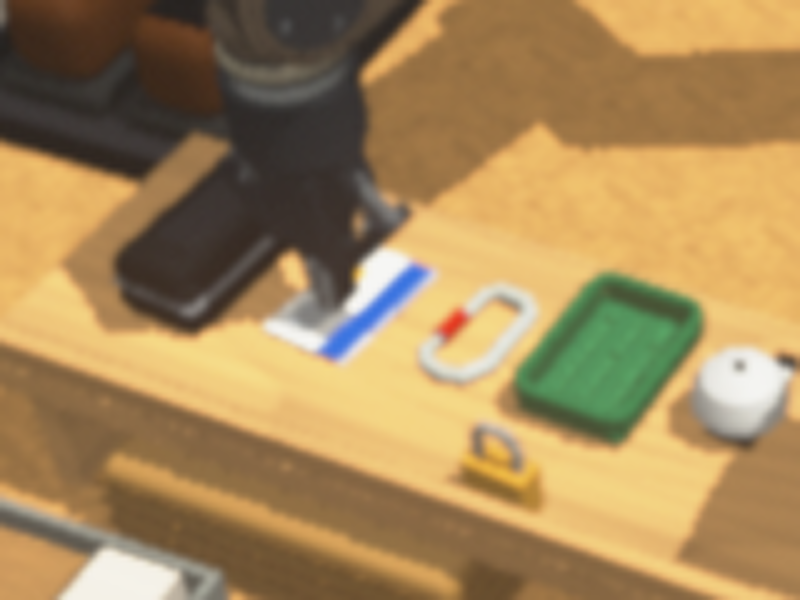

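The crop shows the finger tip at (330,300), just above the card's far half. By depth its bottom is at z≈0.136, so the shut tips sit about 4 mm behind the TCP. That leaves roughly 12 mm to go.

```bash
for i in 1; do python3 -m crank '[[0,0,0,0.3,0],[0,0,0,0.3,0],[0,0,0,0.1,0],[0,0,0,0,0]]'; python3 -m crank '[[0,0,0,0.1,0],[0,0,0,0,0]]'; python3 -m crank '[[0,0,0,0.1,0],[0,0,0,0,0]]'; python3 -m crank '[[0,0,0,0.1,0],[0,0,0,0,0]]';  done | grep -E "ee_pos|contact_force"
```

```text
ee_pos: [0.6479, -0.2625, 0.1247]
contact_force: [0.3, 0.7, 1.2]
ee_pos: [0.648, -0.2626, 0.124]
contact_force: [0.0, -0.5, -0.4]
ee_pos: [0.648, -0.2625, 0.1229]
contact_force: [0.6, 0.1, -0.4]
ee_pos: [0.6479, -0.2625, 0.1219]
contact_force: [-0.5, -0.1, 0.1]
```

```bash
for i in 1; do  python3 -m crank '[[0,0,0,0.1,0],[0,0,0,0,0]]'; python3 -m crank '[[0,0,0,0.1,0],[0,0,0,0,0]]'; python3 -m crank '[[0,0,0,0.05,0],[0,0,0,0,0]]';  done | grep -E "ee_pos|contact_force"; python3 - <<'E'
from h import *
s=sense(); c=capture('wrist'); save(c,'w4.png'); P=cloud(c,T(c,s)); print(s['width'],P[210:240:2,256].round(3))
E
```

```text
ee_pos: [0.6481, -0.2626, 0.1218]
contact_force: [-1.1, 1.4, 3.9]
ee_pos: [0.6481, -0.2626, 0.1218]
contact_force: [-3.4, 2.5, 6.1]
ee_pos: [0.6481, -0.2626, 0.1218]
contact_force: [-4.3, 2.0, 8.3]
0.00022825279023640886 [[ 0.669 -0.266  0.124]
 [ 0.668 -0.265  0.123]
 [ 0.667 -0.265  0.122]
 [ 0.666 -0.265  0.123]
 [ 0.665 -0.265  0.124]
 [ 0.664 -0.265  0.123]
 [ 0.664 -0.265  0.124]
 [ 0.663 -0.265  0.124]
 [ 0.662 -0.265  0.125]
 [ 0.66  -0.264  0.123]
 [ 0.66  -0.264  0.124]
 [ 0.658 -0.264  0.123]
 [ 0.659 -0.264  0.128]
 [ 0.66  -0.264  0.131]
 [ 0.659 -0.264  0.132]]
```

Contact with 8 N downward. Now I'll drag it toward the edge in small rows, about 4 cm first, then check.

```bash
python3 -m crank '[[0,-0.5,0.05,0,0],[0,-0.5,0.05,0,0],[0,-0.5,0.05,0,0],[0,-0.5,0.05,0,0],[0,-0.5,0.05,0,0],[0,-0.5,0.05,0,0],[0,-0.5,0.05,0,0],[0,-0.5,0.05,0,0],[0,0,0,0,0]]'|grep -E "ee_pos|contact_force"; python3 w.py w5.png .124
```

```text
ee_pos: [0.6095, -0.2622, 0.1218]
contact_force: [1.3, -0.6, 6.3]
cam [[0.001, -0.96, -0.28, 0.071], [1.0, 0.001, 0.0, -0.001], [0.0, -0.28, 0.96, -0.145], [0.0, 0.0, 0.0, 1.0]]
p 0.68 [264.2, 222.6]
rect ((0.5973581075668335, -0.2615315616130829), (0.060806892812252045, 0.09026671200990677), 81.78431701660156) [ 0.6235 -0.2673  0.1238]
```

```bash
python3 -m crank '[[0,-0.5,0.05,0,0],[0,-0.5,0.05,0,0],[0,-0.5,0.05,0,0],[0,-0.5,0.05,0,0],[0,-0.5,0.05,0,0],[0,-0.5,0.05,0,0],[0,-0.5,0.05,0,0],[0,-0.5,0.05,0,0],[0,-0.4,0.05,0,0],[0,0,0,0,0]]'|grep -E "ee_pos|contact_force|clock"; python3 w.py w6.png .124;  python3 -m crank '[[0,0,0,-3,0],[0,0,0,-5,0],[0.8,0,0,-5,0],[0.8,-6,0,0,0],[0.8,-1,0,0,0],[0.8,0,0,0,0]]'; python3 w.py w7.png .124; python3 - <<'E'
from h import *
c=capture('top'); M=T(c); P=cloud(c,M)
for y in [-.32,-.31,-.22,-.21,-.16]:
    k=(P[...,2]>.11)&(P[...,2]<.128)&(P[...,0]>.45)&(abs(P[...,1]-y)<.005)
    if k.sum(): print(y,np.percentile(P[k][:,0],[0,1]).round(4))
E
```

```text
clock: 14.45
ee_pos: [0.5654, -0.2609, 0.1218]
contact_force: [2.1, -0.1, 6.2]
cam [[0.001, -0.96, -0.28, 0.071], [1.0, 0.001, 0.0, -0.001], [0.0, -0.28, 0.96, -0.145], [0.0, 0.0, 0.0, 1.0]]
p 0.83 [263.0, 221.7]
rect ((0.5534046292304993, -0.26053163409233093), (0.06000759080052376, 0.08780001103878021), 82.36754608154297) [ 0.5799 -0.2665  0.1238]
clock: 15.3
ee_pos: [0.4937, -0.2505, 0.2489]
orientation: [-180.0, 0.0, -7.7]
contact_force: [0.7, 0.1, -0.1]
width: 0.8
gripper_force: 0.0
cam [[0.001, -0.96, -0.28, 0.071], [1.0, 0.001, 0.0, -0.001], [0.0, -0.28, 0.96, -0.145], [0.0, 0.0, 0.0, 1.0]]
p 0.79 [256.4, 109.0]
rect ((0.550574004650116, -0.26001274585723877), (0.06021719053387642, 0.09089847654104233), 82.44194030761719) [ 0.5529 -0.2603  0.1239]
-0.32 [0.5783 0.5831]
-0.31 [0.5643 0.5679]
-0.22 [0.5388 0.5406]
-0.21 [0.539  0.5393]
-0.16 [0.5403 0.5412]
```

View pics/w7.png

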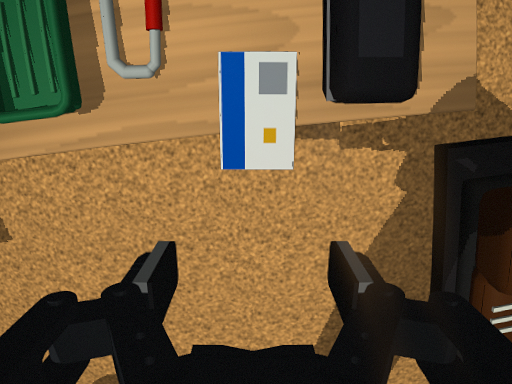

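```bash
python3 - <<'E'
from h import *
s=sense(); c=capture('wrist'); P=cloud(c,T(c,s))
R=Rn.from_euler('xyz',s['orientation'],degrees=True).as_matrix()
Q=(P-s['ee_pos'])@R   # tool coords
k=(abs(Q[...,1])<.07)&(abs(Q[...,0])<.03)&(Q[...,2]<.06)&(Q[...,2]>-.08)
q=Q[k]; print(s['width'],len(q))
for sg in (1,-1):
    a=q[q[:,1]*sg>0]; a=a[np.argsort(a[:,2])[::-1]]
    print(sg,a[:3].round(4).tolist()); 
    for lo in np.arange(-.06,.03,.01):
        b=a[(a[:,2]>=lo)&(a[:,2]<lo+.01)]
        if len(b): print(' z',round(lo,2),len(b),'x',b[:,0].min().round(3),b[:,0].max().round(3),'y',b[:,1].min().round(4),b[:,1].max().round(4))
E
```

```text
0.803080980873252 24310
1 [[-0.0008, 0.0327, -0.009], [-0.0027, 0.0328, -0.0091], [0.0058, 0.0326, -0.0091]]
 z -0.06 1300 x -0.012 0.015 y 0.0306 0.0647
 z -0.05 750 x -0.01 0.013 y 0.0321 0.0497
 z -0.04 770 x -0.011 0.012 y 0.0322 0.0468
 z -0.03 650 x -0.011 0.012 y 0.0323 0.0465
 z -0.02 409 x -0.011 0.012 y 0.0321 0.0459
 z -0.01 16 x -0.006 0.009 y 0.0325 0.033
-1 [[-0.0015, -0.0357, -0.0087], [0.0055, -0.0356, -0.0087], [-0.0009, -0.0356, -0.0088]]
 z -0.06 1311 x -0.012 0.015 y -0.0674 -0.0334
 z -0.05 758 x -0.009 0.013 y -0.0479 -0.035
 z -0.04 776 x -0.011 0.012 y -0.0495 -0.0349
 z -0.03 639 x -0.011 0.012 y -0.0496 -0.0352
 z -0.02 412 x -0.011 0.012 y -0.0487 -0.0351
 z -0.01 12 x -0.004 0.006 y -0.0359 -0.0354
```

The wrist view shows the card clear of its neighbours. Its near end, at row 170, overhangs the ledge edge (row ~136) by about 3 cm. I'll turn the hand half round so the camera side faces away from the box, then re-measure.

```bash
python3 -m crank '[[0.9,0,0,0,-0.185],[0.9,0,0,0,-0.185],[0.9,0,0,0,-0.185],[0.9,0,0,0,-0.185],[0.9,0,0,0,-0.185],[0.9,0,0,0,-0.185],[0.9,0,0,0,-0.185],[0.9,0,0,0,-0.185],[0.9,0,0,0,-0.185],[0.9,0,0,0,-0.185],[0.9,0,0,0,-0.185],[0.9,0,0,0,-0.185]]' >/dev/null;  python3 -m crank '[[0.9,0,0,0,-0.185],[0.9,0,0,0,-0.185],[0.9,0,0,0,-0.185],[0.9,0,0,0,-0.185],[0.9,0,0,0,-0.185],[0.9,0,0,0,0]]'; python3 w.py w8.png .124; python3 go.py .5027 -.2552 .1225 172.4
```

```text
clock: 17.75
ee_pos: [0.4949, -0.2507, 0.2493]
orientation: [180.0, -0.0, 172.5]
contact_force: [0.4, -0.1, -0.5]
width: 0.897
gripper_force: 0.0
cam [[0.001, -0.96, -0.281, 0.071], [1.0, 0.001, 0.0, 0.001], [-0.0, -0.281, 0.96, -0.145], [0.0, 0.0, 0.0, 1.0]]
p 0.57 [250.0, 242.7]
rect ((0.5508564710617065, -0.26001834869384766), (0.06173623353242874, 0.09369109570980072), 82.51077270507812) [ 0.5472 -0.2593  0.1239]
shift cm (current axes) [-0.86 -0.35 12.68] spin 0.0 pos [ 0.4947 -0.2506  0.2493] ori [ 1.7999e+02 -1.0000e-02  1.7241e+02] F [-0.4 -0.1  0.2] w 0.898 g 0.0 t 17.85
```

```bash
python3 -m crank '[[0.9,-0.9,-0.2,0,0],[0.9,0,0,5,0],[0.9,0,0,5,0],[0.9,0,0,4,0],[0.9,0,0,0,0]]'; python3 go.py .5031 -.2540 .1065 172.4;  python3 w.py w9.png .124
```

```text
clock: 18.48
ee_pos: [0.5009, -0.2521, 0.1056]
orientation: [179.8, -0.4, 172.5]
contact_force: [-0.5, 0.2, -0.2]
width: 0.902
gripper_force: 0.0
shift cm (current axes) [-0.24 -0.16 -0.09] spin 0.002 pos [ 0.5009 -0.2521  0.1056] ori [179.76  -0.42 172.51] F [-0.5  0.2 -0.2] w 0.902 g 0.0 t 18.48
cam [[0.001, -0.96, -0.281, 0.071], [1.0, 0.001, 0.0, 0.001], [-0.0, -0.281, 0.96, -0.145], [0.0, 0.0, 0.0, 1.0]]
p 0.93 [249.7, 307.0]
rect ((0.5238978862762451, -0.25650930404663086), (0.06011759862303734, 0.04325225576758385), 83.06964874267578) [ 0.5208 -0.2562  0.1238]
```

View pics/w9.png

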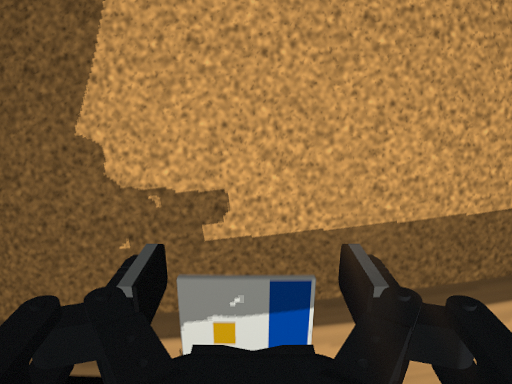

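The fingers (columns 165 and 340) straddle the card. Its near end is at row 276, level with the pads. I'll correct by 1–2 mm and close.

```bash
python3 -m crank '[[0.9,-0.1,-0.15,0,0],[0.9,0,0,0,0],[0,0,0,0,0],[0,0,0,0,0],[0,0,0,0,0],[0,0,0,0,0]]'; python3 -m crank '[[0,0,0,0,0],[0,0,0,0,0]]'
```

```text
clock: 19.32
ee_pos: [0.5041, -0.2556, 0.11]
orientation: [-180.0, 0.1, 172.5]
contact_force: [1.4, -0.2, 1.9]
width: 0.656
gripper_force: 63.0
clock: 19.58
ee_pos: [0.504, -0.2556, 0.1098]
orientation: [-180.0, 0.1, 172.6]
contact_force: [0.7, -0.3, 2.7]
width: 0.661
gripper_force: 63.1
```

```bash
python3 -m crank '[[0.78,0,0,0,0],[0.78,0,0,0,0],[0.78,0.3,0,0,0],[0.78,0,0,0,0],[0,0,0,0,0],[0,0,0,0,0],[0,0,0,0,0],[0,0,0,0,0]]';  python3 w.py w10.png .124
```

```text
clock: 20.58
ee_pos: [0.5007, -0.2549, 0.1096]
orientation: [180.0, -0.0, 172.6]
contact_force: [-0.4, 0.4, 0.7]
width: 0.639
gripper_force: 63.0
cam [[0.001, -0.96, -0.281, 0.071], [1.0, 0.001, 0.0, 0.001], [-0.0, -0.281, 0.96, -0.145], [0.0, 0.0, 0.0, 1.0]]
p 0.62 [256.8, 307.7]
rect ((0.5246080160140991, -0.2564257085323334), (0.060105398297309875, 0.043643768876791), 82.60242462158203) [ 0.5231 -0.2565  0.1234]
```

```bash
python3 -m crank '[[0,0,0,-0.5,0],[0,0,0,-1,0],[0,0,0,-1.5,0],[0,0,0,-3,0],[0,0,0,-4,0],[0,0,0,-1,0],[0,0,0,0,0]]';  python3 - <<'E'
from h import *
s=sense(); c=capture('wrist'); save(c,'w11.png'); M=T(c,s); P=cloud(c,M); m=masks_of(c,'gate_pass')
p=P[m[0]['pixels']]; p=p[~np.isnan(p[:,0])]; R=Rn.from_euler('xyz',s['orientation'],degrees=True).as_matrix()
q=(p-s['ee_pos'])@R; q=q[abs(q[:,2]-np.median(q[:,2]))<.01]; A=np.c_[q[:,:2],np.ones(len(q))]; print(m[0]['p'],np.percentile(q,[1,50,99],axis=0).round(4), 'slope',np.linalg.lstsq(A,q[:,2],rcond=None)[0].round(4))
c=capture('top'); M=T(c); P=cloud(c,M)
for q in ['key_box','compartment','door_hinge','door_free_edge']:
    m=spot_point(c,q)
    if m: print(q,round(m[0]['p'],2),ray(c,M,m[0]['point'],{'key_box':.12,'compartment':.15}.get(q,.23)).round(4))
b=(P[...,2]>.318)&(P[...,2]<.332)&(P[...,0]>.58)&(P[...,1]>.08)&(P[...,1]<.33)
Q=P[b]
for y in np.arange(.12,.30,.02):
    a=Q[abs(Q[:,1]-y)<.006]; print(round(y,2),np.percentile(a[:,0],[0,1,99]).round(4))
for x in [.63,.66,.69,.72]:
    a=Q[abs(Q[:,0]-x)<.008]; print(x,np.percentile(a[:,1],[1,99]).round(4))
E
```

```text
clock: 21.55
ee_pos: [0.5009, -0.2551, 0.2203]
orientation: [-179.9, 0.1, 172.6]
contact_force: [0.2, 0.1, -0.4]
width: 0.645
gripper_force: 63.3
0.78 [[-0.0472 -0.0274 -0.0141]
 [-0.0235  0.0014 -0.0121]
 [-0.0042  0.0304 -0.01  ]] slope [-0.0541 -0.004  -0.0134]
key_box 0.97 [0.6188 0.2093 0.12  ]
compartment 0.76 [0.6626 0.2125 0.15  ]
door_hinge 0.74 [0.6139 0.3029 0.23  ]
door_free_edge 0.56 [0.4305 0.2708 0.23  ]
0.12 [0.6165 0.6172 0.7399]
0.14 [0.6167 0.6171 0.7377]
0.16 [0.6159 0.6169 0.7387]
0.18 [0.6155 0.616  0.7364]
0.2 [0.6153 0.6159 0.7366]
0.22 [0.6146 0.616  0.7375]
0.24 [0.615  0.6159 0.735 ]
0.26 [0.6144 0.6148 0.7363]
0.28 [0.6137 0.6153 0.7368]
0.63 [0.1115 0.2993]
0.66 [0.1118 0.2998]
0.69 [0.1128 0.2998]
0.72 [0.1124 0.3002]
```

The card is held flat, sagging about 3° at its far end. Box front is at x≈0.616, centre y≈0.206, yaw about +0.8°. I'll carry it over in front of the box.

```bash
python3 -m crank '[[0,0,0,0,-0.143],[0,0,2,0,0],[0,0,4.3,0,0],[0,0,4.5,0,0],[0,0,4.5,0,0],[0,0,4.5,0,0],[0,0,4.5,0,0],[0,0,4.5,0,0],[0,0,4.5,0,0],[0,0,4.5,0,0],[0,0,3.5,0,0],[0,0,0,0,0]]'; python3 -m crank '[[0,0,0,0,0]]' >/dev/null; python3 go.py .500 .206 .155 180.8
```

```text
clock: 23.4
ee_pos: [0.494, 0.1607, 0.2193]
orientation: [180.0, -0.0, -179.1]
contact_force: [-0.7, 0.2, -0.1]
width: 0.648
gripper_force: 63.3
shift cm (current axes) [-0.6   4.77  6.43] spin -6.284 pos [0.4947 0.1582 0.2193] ori [-1.7998e+02 -3.0000e-02 -1.7927e+02] F [ 0.6  0.  -1. ] w 0.642 g 63.3 t 23.52
```

```bash
python3 -m crank '[[0,0,2.4,2,0],[0,0,2.4,2.4,0],[0,0,0,2,0],[0,0,0,0,0],[0,0,0,0,0]]'; python3 go.py .500 .206 .155 180.8; python3 - <<'E'
from h import *
s=sense(); c=capture('wrist'); M=T(c,s); P=cloud(c,M); m=masks_of(c,'gate_pass')
p=P[m[0]['pixels']]; p=p[~np.isnan(p[:,0])]; print(m[0]['p'],np.percentile(p,[1,50,99],axis=0).round(4))
k=masks_of(c,'key_box')
if k:
    p=P[k[0]['pixels']]; p=p[~np.isnan(p[:,0])]; print(k[0]['p'],np.percentile(p,[1,50,99],axis=0).round(4))
c=capture('scene'); im=c['image'][80:280,220:440,::-1]; cv2.imwrite('pics/s2.png',cv2.resize(im,None,fx=2.5,fy=2.5,interpolation=cv2.INTER_CUBIC))
E
```

```text
clock: 24.15
ee_pos: [0.4953, 0.2054, 0.1564]
orientation: [180.0, 0.1, -179.3]
contact_force: [0.1, -1.0, 0.4]
width: 0.646
gripper_force: 63.3
shift cm (current axes) [-0.47  0.06  0.14] spin -6.286 pos [0.4953 0.2054 0.1564] ori [ 1.7999e+02  7.0000e-02 -1.7934e+02] F [ 0.1 -1.   0.4] w 0.646 g 63.3 t 24.15
0.7 [[0.4996 0.1784 0.1665]
 [0.5189 0.2072 0.1685]
 [0.5426 0.2359 0.1706]]
0.58 [[0.4253 0.2691 0.1427]
 [0.4591 0.2752 0.1981]
 [0.5264 0.2875 0.2273]]
```

```bash
python3 -m crank '[[0,-1,0,0,0],[0,-1,0,0,0],[0,-1,0,0,0],[0,-1,0,0,0],[0,-1,0,0,0],[0,-1,0,0,0],[0,-0.5,0,0,0],[0,0,0,0,0]]' | grep -E "ee_pos|contact_force"; python3 -m crank '[[0,-0.4,0,0,0],[0,0,0,0,0]]' | grep -E "ee_pos|contact_force";python3 -m crank '[[0,-0.3,0,0,0],[0,0,0,0,0]]' | grep -E "ee_pos|contact_force";python3 -m crank '[[0,-0.2,0,0,0],[0,0,0,0,0]]' | grep -E "ee_pos|contact_force"
```

```text
ee_pos: [0.5599, 0.2069, 0.1554]
contact_force: [-0.1, -0.5, -0.3]
ee_pos: [0.5637, 0.207, 0.1556]
contact_force: [-0.6, 0.6, 0.5]
ee_pos: [0.5668, 0.207, 0.1556]
contact_force: [0.1, -0.8, -1.0]
ee_pos: [0.5687, 0.207, 0.1556]
contact_force: [-0.1, 0.3, -0.2]
```

```bash
python3 -m crank '[[0,-0.2,0,0,0],[0,0,0,0,0]]' | grep -E "ee_pos|contact_force";python3 -m crank '[[0,-0.2,0,0,0],[0,0,0,0,0]]' | grep -E "ee_pos|contact_force";python3 -m crank '[[0,-0.2,0,0,0],[0,0,0,0,0]]' | grep -E "ee_pos|contact_force"
```

```text
ee_pos: [0.5708, 0.207, 0.1556]
contact_force: [0.6, -0.1, -1.3]
ee_pos: [0.5728, 0.2071, 0.1556]
contact_force: [0.5, 0.5, 0.3]
ee_pos: [0.5748, 0.2071, 0.1555]
contact_force: [0.1, -0.3, 0.4]
```

```bash
python3 -m crank '[[0,-0.2,0,0,0],[0,0,0,0,0]]' | grep -E "ee_pos|contact_force";python3 -m crank '[[0,-0.1,0,0,0],[0,0,0,0,0]]' | grep -E "ee_pos|contact_force";python3 -m crank '[[0,-0.1,0,0,0],[0,0,0,0,0]]' | grep -E "ee_pos|contact_force"
```

```text
ee_pos: [0.5768, 0.2071, 0.1555]
contact_force: [0.9, 0.3, 0.3]
ee_pos: [0.5776, 0.2072, 0.1555]
contact_force: [-0.6, 0.3, -0.4]
ee_pos: [0.5773, 0.2071, 0.1555]
contact_force: [-8.4, -2.0, 2.4]
```

The body touches the box front at x=0.5776. I'll back off 1.5 mm and lower until the card rests on the compartment floor.

```bash
python3 -m crank '[[0,0.25,0,0,0],[0,0,0,0.4,0],[0,0,0,0.3,0],[0,0,0,0,0]]' | grep -E "ee_pos|contact_force";python3 -m crank '[[0,0,0,0.2,0],[0,0,0,0,0]]' | grep -E "ee_pos|contact_force";python3 -m crank '[[0,0,0,0.15,0],[0,0,0,0,0]]' | grep -E "ee_pos|contact_force"; python3 -m crank '[[0,0,0,0.15,0],[0,0,0,0,0]]' | grep -E "ee_pos|contact_force"
```

```text
ee_pos: [0.5759, 0.207, 0.1479]
contact_force: [0.1, -0.4, -1.4]
ee_pos: [0.5761, 0.2071, 0.1463]
contact_force: [-0.1, -0.2, -1.4]
ee_pos: [0.5761, 0.2071, 0.145]
contact_force: [-0.9, -1.7, -0.7]
ee_pos: [0.576, 0.2071, 0.1434]
contact_force: [-0.8, -0.8, -0.1]
```

```bash
python3 -m crank '[[0,0,0,0.1,0],[0,0,0,0,0]]' | grep -E "ee_pos|contact_force";python3 -m crank '[[0,0,0,0.1,0],[0,0,0,0,0]]' | grep -E "ee_pos|contact_force";python3 -m crank '[[0,0,0,0.1,0],[0,0,0,0,0]]' | grep -E "ee_pos|contact_force"; python3 - <<'E'
from h import *
s=sense(); c=capture('wrist'); save(c,'w12.png'); M=T(c,s); P=cloud(c,M); m=masks_of(c,'gate_pass')
p=P[m[0]['pixels']]; p=p[~np.isnan(p[:,0])]; q=p[abs(p[:,2]-np.median(p[:,2]))<.01]; A=np.c_[q[:,:2]-[.6,.206],np.ones(len(q))]; print(m[0]['p'],np.percentile(p,[1,50,99],axis=0).round(4), np.linalg.lstsq(A,q[:,2],rcond=None)[0].round(4))
E
```

```text
ee_pos: [0.5761, 0.2072, 0.1425]
contact_force: [-0.0, -0.2, 0.8]
ee_pos: [0.5761, 0.2071, 0.1414]
contact_force: [-0.3, 1.2, 0.2]
ee_pos: [0.5762, 0.2071, 0.1405]
contact_force: [-0.3, -0.3, 0.1]
0.77 [[0.5804 0.18   0.1503]
 [0.599  0.2091 0.1538]
 [0.6213 0.238  0.1552]] [0.0136 0.0041 0.1537]
```

The card is level on the floor (top at z≈0.1537). I'll open and check that it stays.

```bash
python3 -m crank '[[0,0,0,0.05,0],[0,0,0,0,0]]' | grep -E "ee_pos|contact_force";python3 -m crank '[[0.75,0,0,0,0],[0.75,0,0,0,0],[0.75,0,0,0,0],[0.75,0,0,0,0]]' | grep -E "ee_pos|contact_force|width|clock"; python3 - <<'E'
from h import *
s=sense(); c=capture('wrist'); save(c,'w13.png'); M=T(c,s); P=cloud(c,M); m=masks_of(c,'gate_pass')
p=P[m[0]['pixels']]; p=p[~np.isnan(p[:,0])]; q=p[abs(p[:,2]-np.median(p[:,2]))<.01]; A=np.c_[q[:,:2]-[.6,.206],np.ones(len(q))]; print(m[0]['p'],np.percentile(p,[1,50,99],axis=0).round(4), np.linalg.lstsq(A,q[:,2],rcond=None)[0].round(4))
E
```

```text
ee_pos: [0.5762, 0.2071, 0.14]
contact_force: [-0.4, 0.6, 0.3]
clock: 30.45
ee_pos: [0.5761, 0.2071, 0.14]
contact_force: [0.7, -1.0, 0.1]
width: 0.749
0.96 [[0.5804 0.1795 0.1506]
 [0.5983 0.2087 0.1539]
 [0.6211 0.2383 0.1552]] [0.0101 0.0037 0.1538]
```

View pics/w13.png

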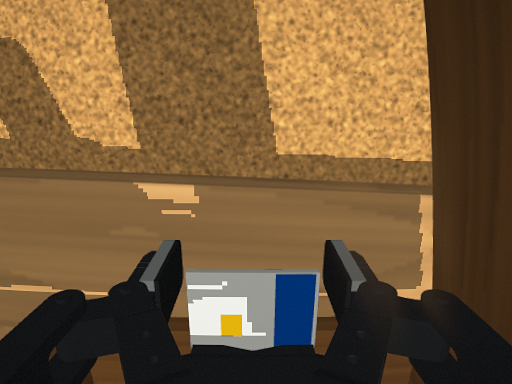

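The released card lies flat in the opening, with its near end at row 272 (x≈0.578). Next I'll back off, turn the hand about 90° and use the open finger's back to push the card further in than the hand's body can reach.

```bash
python3 -m crank '[[0.75,1.5,0,0,0],[0.75,2,0,0,0],[0.75,2,0,0,0],[0,2.5,-2,0,0],[0,0,0,0,-0.186],[0,0,0,0,-0.186],[0,0,0,0,-0.186],[0,0,0,0,-0.186]]' | grep ee_pos; python3 -m crank '[[0,0,0,0,-0.186],[0,0,0,0,-0.186],[0.5,0,0,0,-0.186],[1,0,0,0,-0.186],[1,0,0,0,0],[1,0,0,0,0],[1,0,0,0,0]]'; python3 go.py .51 .2087 .140 266; python3 - <<'E'
from h import *
s=sense(); print(s['joint_pos'].round(1)); c=capture('wrist'); P=cloud(c,T(c,s))
R=Rn.from_euler('xyz',s['orientation'],degrees=True).as_matrix()
Q=(P-s['ee_pos'])@R
k=(abs(Q[...,1])<.07)&(abs(Q[...,0])<.03)&(Q[...,2]<.03)&(Q[...,2]>-.05)
q=Q[k]
for sg in (1,-1):
    a=q[q[:,1]*sg>0.02]; b=a[a[:,2]<-.012]; print(sg,'tipz',np.percentile(a[:,2],99.5).round(4),'y',np.percentile(b[:,1],[1,99]).round(4))
E
```

```text
ee_pos: [0.4953, 0.1861, 0.1399]
clock: 32.42
ee_pos: [0.4936, 0.199, 0.1397]
orientation: [-179.7, -1.1, -95.2]
contact_force: [-0.1, -0.1, -0.4]
width: 0.994
gripper_force: 0.0
shift cm (current axes) [-1.12 -1.55 -0.04] spin -6.304 pos [0.4936 0.199  0.1397] ori [-179.66   -1.09  -95.17] F [-0.1 -0.1 -0.4] w 0.994 g 0.0 t 32.42
[  11.6    3.9  114.6   -1.3   61.5 -162.6]
1 tipz -0.0158 y [0.042  0.0557]
-1 tipz 0.0296 y [-0.0561 -0.0423]
```

```bash
python3 -m crank '[[1,0,0,0,0.1],[1,0,0,1,0],[1,0,0,0,0],[1,0,0,0,0]]' | grep -E "ee_pos|orient"; python3 go.py .51 .2087 .130 259; python3 -c "
from cell import sense; print(sense()['joint_pos'].round(1))"
```

```text
ee_pos: [0.4936, 0.199, 0.1293]
orientation: [-179.6, -1.1, -100.8]
shift cm (current axes) [-1.26 -1.43 -0.08] spin -6.28 pos [0.4936 0.199  0.1293] ori [-179.59   -1.06 -100.85] F [ 0.6 -0.3  0.2] w 1.001 g 0.0 t 32.98
[  11.6    4.7  115.    -1.3   60.4 -156.9]
```

```bash
python3 -m crank '[[1,-1.2,-1.4,0,0],[1,0,0,0,0],[1,-0.1,-0.5,0,0],[1,-0.1,-0.5,0,0],[1,-0.1,-0.5,0,0],[1,-0.1,-0.5,0,0],[1,-0.1,-0.5,0,0],[1,-0.1,-0.5,0,0],[1,-0.1,-0.5,0,0],[1,0,0,0,0]]' | grep -E "ee_pos|orient|force"; python3 - <<'E'
from h import *
c=capture('scene'); save(c,'s3.png')
s=sense(); print(s['joint_pos'].round(1)); c=capture('wrist'); save(c,'w14.png'); P=cloud(c,T(c,s)); m=masks_of(c,'gate_pass')
if m:
    p=P[m[0]['pixels']]; p=p[~np.isnan(p[:,0])]; print(m[0]['p'],np.percentile(p,[1,50,99],axis=0).round(4))
E
```

```text
ee_pos: [0.5459, 0.2085, 0.1298]
orientation: [-179.5, -1.0, -100.9]
contact_force: [0.4, 0.5, -0.3]
gripper_force: 0.0
[  11.5   11.   107.8   -1.3   61.2 -157. ]
0.7 [[0.6023 0.1794 0.1511]
 [0.6288 0.1924 0.1538]
 [0.6594 0.2103 0.1552]]
```

View pics/w14.png

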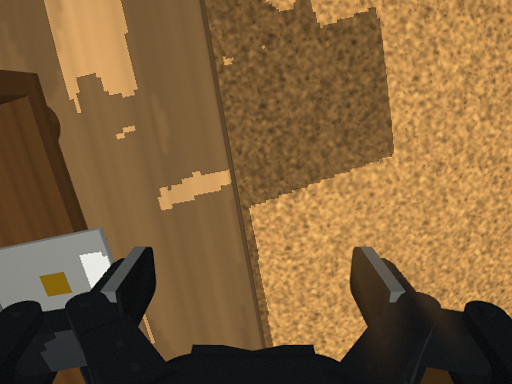

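The finger's back is on the card's near end (about (110,265)) and the card is sliding in straight. I'll push it flush, then raise the tip just above floor level for the last few millimetres.

```bash
python3 -m crank '[[1,-0.1,-0.5,0,0],[1,-0.08,-0.4,0,0],[1,0,0,0,0]]' | grep -E "ee_pos|contact_force"; python3 -m crank '[[1,0.02,0.1,-0.4,0],[1,0,0,-0.2,0],[1,0,0,0,0]]' | grep -E "ee_pos|contact_force"; python3 -m crank '[[1,-0.08,-0.4,0,0],[1,0,0,0,0]]' | grep -E "ee_pos|contact_force"; python3 -m crank '[[1,-0.04,-0.2,0,0],[1,0,0,0,0]]' | grep -E "ee_pos|contact_force"; python3 -m crank '[[1,-0.04,-0.2,0,0],[1,0,0,0,0]]' | grep -E "ee_pos|contact_force"
```

```text
ee_pos: [0.5502, 0.2084, 0.1275]
contact_force: [-10.3, -0.3, 0.8]
ee_pos: [0.5496, 0.2086, 0.1335]
contact_force: [-10.7, -1.1, 0.9]
ee_pos: [0.5493, 0.2084, 0.1316]
contact_force: [-19.9, -1.1, 0.3]
ee_pos: [0.549, 0.2084, 0.1318]
contact_force: [-31.5, -2.7, 7.5]
ee_pos: [0.5488, 0.2085, 0.1302]
contact_force: [-33.9, -1.8, 4.9]
```

I hit a stop at about 34 N: the open hand's knuckles meet the box wall above the opening. I'll back off and go lower so the knuckles clear under the shelf line, then try gently.

```bash
python3 -m crank '[[1,0.2,1.2,0,0],[1,0,0,0.6,0],[1,0,0,0.7,0],[1,0,0,0,0]]' | grep -E "ee_pos|contact_force"; python3 go.py .545 .2087 .118 259;  python3 - <<'E'
from h import *
s=sense(); c=capture('wrist'); P=cloud(c,T(c,s)); m=masks_of(c,'gate_pass')
if m:
    px=m[0]['pixels']; p=P[px]; p=p[~np.isnan(p[:,0])]; print(m[0]['p'],np.percentile(p,[1,50,99],axis=0).round(4))
    v,u=np.where(px); q=np.array([ray(c,T(c,s),(a,b),.154)[:2] for a,b in zip(u,v)]).astype(np.float32); print(cv2.minAreaRect(q))
R=Rn.from_euler('xyz',s['orientation'],degrees=True).as_matrix(); Q=(P-s['ee_pos'])@R
for lo in np.arange(-.11,-.01,.01):
    k=(Q[...,2]>=lo)&(Q[...,2]<lo+.01)&(Q[...,1]>0)&(Q[...,1]<.12)&(abs(Q[...,0])<.05)   # rear finger (free space)
    if k.sum(): print(round(lo,2),k.sum(),np.percentile(Q[k][:,1],[1,99]).round(3))
E
```

```text
ee_pos: [0.5499, 0.2085, 0.122]
contact_force: [-0.4, -0.3, -0.3]
shift cm (current axes) [0.07 0.49 0.4 ] spin -6.282 pos [0.5499 0.2085 0.122 ] ori [-179.58   -1.06 -100.91] F [-0.4 -0.3 -0.3] w 1.0 g 0.0 t 36.38
0.73 [[0.6079 0.1793 0.15  ]
 [0.6292 0.1911 0.1538]
 [0.6557 0.2387 0.1553]]
((0.6362537741661072, 0.2023816704750061), (0.07272901386022568, 0.04274964705109596), 58.11289596557617)
-0.1 1429 [0.013 0.059]
-0.09 5380 [0.    0.064]
-0.08 4031 [0.002 0.072]
-0.07 3925 [0.039 0.073]
-0.06 767 [0.042 0.065]
-0.05 864 [0.042 0.056]
-0.04 869 [0.042 0.056]
-0.03 656 [0.042 0.056]
-0.02 160 [0.042 0.049]
```

```bash
python3 -m crank '[[1,0.5,2.5,0,0],[1,0,0,0.4,0],[1,0,0,0.4,0],[1,0,0,0,0],[1,0,0,0,0]]' | grep -E "ee_pos|contact_force"; python3 go.py .552 .2087 .114 259
```

```text
ee_pos: [0.5247, 0.2084, 0.1147]
contact_force: [-0.5, -0.4, 0.8]
shift cm (current axes) [-0.55 -2.68  0.08] spin -6.281 pos [0.5247 0.2084 0.1147] ori [-179.53   -1.04 -100.89] F [-0.5 -0.4  0.8] w 1.0 g 0.0 t 37.1
```

```bash
python3 -m crank '[[1,-0.5,-2.5,0,0],[1,0,0,0,0]]' | grep -E "ee_pos|contact_force"; python3 -m crank '[[1,-0.04,-0.2,0,0],[1,0,0,0,0]]' | grep -E "ee_pos|contact_force"; python3 -m crank '[[1,-0.04,-0.2,0,0],[1,0,0,0,0]]' | grep -E "ee_pos|contact_force"; python3 -m crank '[[1,-0.04,-0.2,0,0],[1,0,0,0,0]]' | grep -E "ee_pos|contact_force"
```

```text
ee_pos: [0.5509, 0.2085, 0.115]
contact_force: [-1.1, 0.0, -0.1]
ee_pos: [0.5513, 0.2087, 0.1147]
contact_force: [-0.2, -0.3, 1.2]
ee_pos: [0.5526, 0.2087, 0.1143]
contact_force: [-4.1, 0.1, 0.9]
ee_pos: [0.5525, 0.2088, 0.1132]
contact_force: [-9.6, 0.1, 1.4]
```

The hand now stops at its limit with the card about 5 mm short of flush, so the door will press it the rest of the way. I'll retreat, rise, and turn the hand to align with the world axes.

```bash
python3 -m crank '[[1,0.5,2.5,0,0],[1,0.5,2.5,0,0],[0.5,0,0,-4,0],[0,0,0,-5,0],[0,0,0,-6,0],[0,0,0,-6,0],[0,0,0,-3,0.172],[0,0,0,0,0.172],[0,0,0,0,0.172],[0,0,0,0,0.172],[0,0,0,0,0.172],[0,0,0,0,0.172]]' | grep -E "ee_pos|contact_force"; python3 -m crank '[[0,0,0,0,0.172],[0,0,0,0,0.172],[0,0,0,0,0]]' | grep -E "ee_pos|orient|clock"; python3 go.py .455 .36 .36 180;  python3 - <<'E'
from h import *
c=capture('top'); M=T(c); P=cloud(c,M)
for q in ['door_hinge','door_free_edge']:
    m=spot_point(c,q)
    if m: print(q,round(m[0]['p'],2),ray(c,M,m[0]['point'],.23).round(4))
d=(P[...,2]>.305)&(P[...,2]<.332)&(P[...,0]<.605)&(P[...,0]>.38)&(P[...,1]>.24); print('door top',d.sum(),cv2.minAreaRect(P[d][:,:2].astype(np.float32)))
E
```

```text
ee_pos: [0.5041, 0.2129, 0.3548]
contact_force: [-0.1, 0.2, -0.2]
clock: 39.98
ee_pos: [0.504, 0.213, 0.3547]
orientation: [-178.9, 0.3, -179.6]
shift cm (current axes) [ 4.79 14.72 -0.84] spin -6.276 pos [0.504  0.213  0.3547] ori [-178.89    0.32 -179.6 ] F [-0.9 -0.1  0.1] w 0.004 g 0.0 t 39.98
door_hinge 0.75 [0.6139 0.3042 0.23  ]
door_free_edge 0.67 [0.4245 0.2651 0.23  ]
door top 299 ((0.5151989459991455, 0.2908362150192261), (0.18462145328521729, 0.017764996737241745), 10.301766395568848)
```

```bash
python3 -m crank '[[0,1.6,4.9,0,0],[0,1.6,4.9,0,0],[0,1.6,4.9,0,0],[0,0,0,0,0],[0,0,0,3,0],[0,0,0,3,0],[0,0,0,3.2,0],[0,0,0,0,0]]' | grep -E "ee_pos|contact_force|clock"; python3 go.py .461 .315 .262 180
```

```text
clock: 41.12
ee_pos: [0.4544, 0.3563, 0.2562]
contact_force: [0.7, 0.1, -0.1]
shift cm (current axes) [-0.64 -4.14 -0.49] spin -6.278 pos [0.4544 0.3563 0.2562] ori [-1.7869e+02 -8.0000e-02 -1.7972e+02] F [ 0.7  0.1 -0.1] w -0.003 g 0.0 t 41.12
```

```bash
python3 -m crank '[[0,-0.6,-4.1,-0.6,0],[0,0,-2,0,0],[0,-0.5,-2.5,0,0],[0,-0.6,-2.5,0,0],[0,-1,-2,0,0],[0,-1.1,-1.6,0,0],[0,-1.1,-1.5,0,0],[0,-1.2,-0.9,0,0],[0,-1.2,-0.9,0,0],[0,-1.3,-0.9,0,0],[0,0,0,0,0]]' | grep -E "ee_pos|contact_force|clock"; python3 go.py .584 .151 .262 180; python3 - <<'E'
from h import *
c=capture('top'); save(c,'t2.png'); M=T(c)
for q in ['door_hinge','door_free_edge']:
    m=spot_point(c,q)
    if m: print(q,round(m[0]['p'],2),ray(c,M,m[0]['point'],.23).round(4))
E
```

```text
clock: 42.5
ee_pos: [0.5432, 0.1689, 0.2692]
contact_force: [-1.3, -0.0, 0.2]
shift cm (current axes) [-4.07 -1.79  0.77] spin -6.279 pos [0.5432 0.1689 0.2692] ori [-178.88    0.22 -179.77] F [-1.3 -0.   0.2] w 0.003 g 0.0 t 42.5
door_hinge 0.41 [0.6167 0.3019 0.23  ]
door_free_edge 0.5 [0.6002 0.1895 0.23  ]
```

```bash
python3 -m crank '[[0,-1,-0.5,0,0],[0,-1,-0.5,0,0],[0,-1,-0.4,0,0],[0,-0.5,-0.2,0,0],[0,0,0,0,0]]' | grep -E "ee_pos|contact_force|clock"; python3 -m crank '[[0,-0.4,0,0,0],[0,0,0,0,0]]' | grep -E "ee_pos|contact_force"; python3 -m crank '[[0,-0.3,0,0,0],[0,0,0,0,0]]' | grep -E "ee_pos|contact_force"; python3 -m crank '[[0,-0.2,0,0,0],[0,0,0,0,0]]' | grep -E "ee_pos|contact_force"
```

```text
clock: 43.28
ee_pos: [0.5778, 0.1534, 0.2698]
contact_force: [0.5, 0.4, 0.8]
ee_pos: [0.5815, 0.1538, 0.27]
contact_force: [0.4, 0.4, -0.8]
ee_pos: [0.5845, 0.1538, 0.27]
contact_force: [-0.4, 0.7, 0.5]
ee_pos: [0.5865, 0.1537, 0.2699]
contact_force: [-0.2, -0.5, 0.0]
```

```bash
python3 -m crank '[[0,-0.2,0,0,0],[0,0,0,0,0]]' | grep -E "ee_pos|contact_force|clock"; python3 -m crank '[[0,-0.2,0,0,0],[0,0,0,0,0]]' | grep -E "ee_pos|contact_force"; python3 -m crank '[[0,-0.2,0,0,0],[0,0,0,0,0]]' | grep -E "ee_pos|contact_force";  python3 -m crank '[[0,-0.2,0,0,0],[0,0,0,0,0]]' | grep -E "ee_pos|contact_force"
```

```text
clock: 44.28
ee_pos: [0.5875, 0.1538, 0.2699]
contact_force: [-5.9, -0.2, 1.6]
ee_pos: [0.5874, 0.1537, 0.2699]
contact_force: [-12.5, -0.4, 4.4]
ee_pos: [0.5872, 0.1537, 0.27]
contact_force: [-19.9, -2.6, 7.6]
ee_pos: [0.587, 0.1537, 0.27]
contact_force: [-28.2, -3.2, 10.5]
```

The door meets a hard stop at the expected x. I'll back away and check.

```bash
python3 -m crank '[[0,1,0,0,0],[0,3,0,0,0],[0,5,0,0,0],[0,5,0,-4,0],[0,0,0,-5,0],[0,0,-5,0,0],[0,0,-5,0,0],[0,0,-5,0,0],[0,0,-5,0,0],[0,0,0,0,0]]' | grep -E "ee_pos|contact_force|clock"; python3 - <<'E'
from h import *
c=capture('top'); save(c,'t3.png'); M=T(c); P=cloud(c,M)
for q in ['door_hinge','door_free_edge','gate_pass']:
    m=spot_point(c,q)
    if m: print(q,round(m[0]['p'],2),ray(c,M,m[0]['point'],.23).round(4))
for y in np.arange(.12,.30,.02):
    a=P[(P[...,2]>.30)&(abs(P[...,1]-y)<.006)&(P[...,0]>.55)&(P[...,0]<.66)]; print(round(y,2),np.percentile(a[:,0],[0,3]).round(4))
im=c['image'][130:280,100:440,::-1]; a=cv2.resize(im,(800,353),interpolation=cv2.INTER_CUBIC)
cv2.imwrite('pics/t3c.png',a)
for q in ['glasses_case','soap_dish','bike_bell','carabiner','padlock','succulent']:
    m=masks_of(c,q)
    if m: print(q,round(m[0]['p'],2),np.nanmedian(P[m[0]['pixels']],axis=0).round(3))
E
```

```text
clock: 46.28
ee_pos: [0.4565, -0.0481, 0.3624]
contact_force: [1.5, -0.2, 0.3]
door_hinge 0.7 [0.6148 0.2998 0.23  ]
door_free_edge 0.96 [0.6174 0.1056 0.23  ]
0.12 [0.5987 0.5994]
0.14 [0.5982 0.5988]
0.16 [0.5984 0.5986]
0.18 [0.5977 0.5981]
0.2 [0.5972 0.5978]
0.22 [0.5969 0.5978]
0.24 [0.5965 0.5978]
0.26 [0.5962 0.5965]
0.28 [0.5957 0.5964]
glasses_case 0.79 [ 0.618 -0.344  0.165]
soap_dish 0.7 [ 0.628 -0.093  0.133]
bike_bell 0.79 [ 0.63  -0.007  0.16 ]
carabiner 0.64 [ 0.625 -0.182  0.129]
succulent 0.95 [0.644 0.396 0.178]
```

View pics/t3c.png

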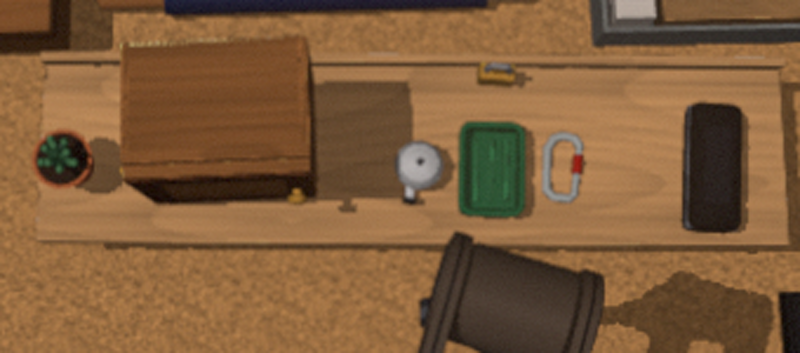

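The top view shows the door flat against the box, its knob at (297,197), and its face parallel to the box front to within 0.005 rad. The pass is nowhere on the ledge, and the other things haven't moved. Handing in.

```bash
python3 -c "
from cell import finish_job; print(finish_job())"
```

```text
the job is handed in; nothing more can be done
None
```

The pass was slid to about a 3 cm overhang, pinched, lifted off and fed flat into the bottom compartment. The door is shut on it, the other things on the ledge did not move, and the job is handed in at about 47 s; the pass was last about 5 mm proud of the front, so the closing door pushed it flush, and I could not see it afterwards.

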